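# Bring a ratchet-propped drawing board down to its lowest notch

### The job

The drawing board on the bench is propped too steep. Take it by its red handle, lift it on through its notches and past the top until the pawl is thrown out, lower it slowly all the way down flat so the pawl sets itself again, then raise it just to the first notch and leave it resting there. Do not force the board into the top buffer or down onto the pawl, never let it fall, do not touch the ratchet itself, and leave the can rack, the tray and the pipe where they are.

Things in the scene. Friction and masses are not known exactly. Their poses are not given: they have to be found in the camera images.
- base: Fixed wooden stand, plywood foot 300 x 400 x 12 mm with two cheeks. Origin on the bench straight below the middle of the hinge axis; x points level from handle side to hinge side, y along the hinge, z up. The foot ends 170 mm in front of the hinge (towards -x), so the space below the handle is free.
- hinge (a point): Middle of the hinge axis, 100 mm above the bench, fixed; axes as the base. The board turns about this point's y. The hinge is damped, 0.7 N m per rad/s; turning faster than 1.1 rad/s (0.26 m/s at the handle) counts as falling.
- board: Hinged plywood board, 276 mm wide, 12 mm thick, paper on top, 0.6 to 1 kg. Origin on the hinge axis at mid-width. Tilt 0 = flat on the stand, axes as the base; the handle edge (-x side) rises with tilt. It starts resting in notch 2, 3 or 4, tilted 22 to 47 degrees. Held by the handle it weighs 2 to 5 N when flat, 1 to 3 N when steep.
- handle (a point): Middle of the red round handle bar: 12 mm thick, along the base's y, 118 mm free between its two arms, in the board's mid-plane 240 mm from the hinge axis (100 mm above the bench when flat). The panel ends 190 mm from the hinge: a 44 mm gap between panel and bar takes a finger. The bar can turn between gripping fingers.
- wheel_side (a point): Fixed point on the hinge axis inside the toothed wheel, which is clamped to the board's axle 167 mm to the +y side of mid-width. The clamping angle is unmeasured and differs by up to 4 degrees either way, shifting all these tilts alike: rest in notches 1 to 4 at 15, 26, 37, 48 degrees, the pawl dropping in 2 to 3 degrees above; buffer felt from 54; pawl thrown out by 56.
- ratchet: Fixed grey bracket at the board's +y side with the red tumbling pawl (leans to the wheel = in, to the handle side = out) and the black spring buffer. Origin 12 mm above the base's. Buffer: about 1 N per mm at the handle; a total pull of 11 to 15 N across the board at the top puts the pawl out; over 18 N, or 12 N down on a notch, is too much. Below 24 degrees a blue guide resets it.
- can_rack: Bystander: slotted wooden rack 400 x 100 mm with five upright cans, 123 mm high, 1.5 kg, standing loose. Origin under its middle, long side along its x.
- tray: Bystander: grey plastic tray 240 x 160 x 45 mm, loose. Origin under its middle.
- pipe: Bystander: short steel pipe standing upright, 48 mm across, 90 mm high, loose. Origin at the centre of its foot.

How it is judged:
By the outcome, as a careful person would: the job done as asked, in the order asked, and still so for the second after the job is handed in, with the robot touching nothing.
It also fails if it takes over 72 s, if anything falls off the work surface, if the arm or the gripper's body presses on something with over 40 N, if the wrist force passes 120 N, or if a joint passes its speed limit or range.

### The arm

A 6-joint arm with a two-finger parallel gripper is mounted at the origin on the work surface. World frame = base frame: x ahead of the robot, y to its left, z up, the work surface at z = 0. Lengths are in m, angles in rad, forces in N, time in s.
With the tool pointing down it reaches from about 0.375 to 0.9 m from the base axis. Payload 3.1 kg.
Tool frame: the origin (TCP) lies midway between the tips of the shut fingers; the grasp point (between the pads) lies robot.grip_depth behind it (robot.grip_depth is the distance from the TCP to the grasp point, in m); z points along the fingers, y is the line along which they close (so a half turn about z gives the same grasp; the last joint's range is limited). The gripper opens to 87 mm and grips with 3 to 60 N. Pads are 19 mm wide; open, the fingers measure 117 mm over their backs; the gripper's body (75 mm by 190 mm) begins 51 mm behind the grasp point.
Start: joints at [1.04, 0.527, 1.433, -0, 1.181, -0.178], TCP at [0.216, 0.586, 0.223] pointing down, gripper open.
Joint ranges: [-3.08, 3.08], [-0.75, 2.2], [0.22, 2.44], [-1.43, 4.57], [0, 2.65], [-2.85, 2.85]. Speed limits (rad/s): [2.79, 2.79, 3.14, 3.14, 3.14, 3.14].

### API

Orientations are given as a unit quaternion [x, y, z, w].
In Python, from rig import robot gives the robot as it stands.
- The arm moves only by the shell command python3 -m creep [OPENING] [FORCE], which reads ROWS from standard input. ROWS is one flat JSON list of numbers that holds 1 to 20 rows one after another, with no inner brackets; each row has 4 numbers: dx, dy, dz in m, then a turn about the tool's z in rad; each row shifts and turns the commanded pose from where the row before left it, along the tool's axes as they then stand; what a row does not reach is not made up. A row lasts 1/12 s, in which the tool goes at most 0.0417 m and 0.125 rad, less where a joint would pass 70% of its speed; a pose out of reach is approached as far as the arm can. OPENING is the finger opening in m, set as the command begins (- or left out keeps the last). The fingers move at their own pace and stop on an object; FORCE is the grip in N (left out, the last holds). Time passes only in rows, so rows that do not move let the fingers close. It prints the time, the measured TCP pose, the force, the opening and the grip force at its end. Input that does not fit is refused with a message, and nothing moves.
- robot.get_obs(): the state, without advancing time (a new reading comes with each control period).
- robot.camera(name): name is "scene" or "top" or "wrist"; returns a dict with "img" (384x512x3 uint8, red, green, blue), "fx", "fy", "cx", "cy" (pixels), "xyz" and "attitude" of the camera in the world. Camera axes: x right, y down, z forward; pixel columns grow to the right and rows downward; lengths in m; the calibration is good to about 2 mm. A picture is of the moment at which its call begins. There is no depth.
- robot.hand_in(): hands the job in; it is judged then, once.
The state is a dict: "time": time; "q": joint angles; "joint_velocities": joint speeds; "joint_torque": joint torques, N m; "position": TCP position; "tool_rot": TCP orientation; "ft_force": force on the tool from outside, world axes, zero at the start; "moment": the same for the moment, N m; "grip_width": finger opening in m; "grip_force": force on a finger pad.
Only numpy, scipy, OpenCV 4.12 (cv2) and the standard library are available. Lean on these libraries where they do the work, as an engineer would, in place of code of your own. Each camera call takes 0.05 s, during which the arm holds its last target. There are 200 camera calls.

## Working session

There is one attempt and no reset: what is moved stays moved. The work goes in short steps, Python scripts to look and compute and a shell command to move; the robot and the scene stay as the last step left them, time stands still between calls to the robot, and variables do not carry over. Pictures are saved under pics/ and viewed, at most 10 in all, crops included, and the job is handed in when it is done.

```bash
mkdir -p pics; ls; python3 - <<'E'
from rig import robot
import cv2,numpy as np
o=robot.get_obs(); print(o['time'],o['position'],o['tool_rot'],robot.grip_depth)
ims=[]
for n in("scene","top"):
    c=robot.camera(n); cv2.imwrite(f"pics/{n}0.png",c["img"][:,:,::-1]); np.savez(f"{n}0.npz",**c)
    print(n,c["fx"],c["fy"],c["cx"],c["cy"],c["xyz"],c["attitude"])
E
```

```text
pics
0.0 [0.21558244 0.58587116 0.22158691] [ 1.75513676e-01  9.84476426e-01 -9.94652140e-04 -3.55758242e-04] 0.0187
scene 489.71847954292593 489.71847954292593 253.81897376037537 189.70180615696523 [ 1.14321457 -0.69720902  1.3196725 ] [ 0.89367319  0.32253399 -0.11340053 -0.29062065]
top 488.82743794090555 488.82743794090555 253.0752293930262 195.6281732246611 [0.30132161 0.00648915 1.83146617] [-0.69709575  0.71335061 -0.05152938  0.05033042]
```

View pics/scene0.png

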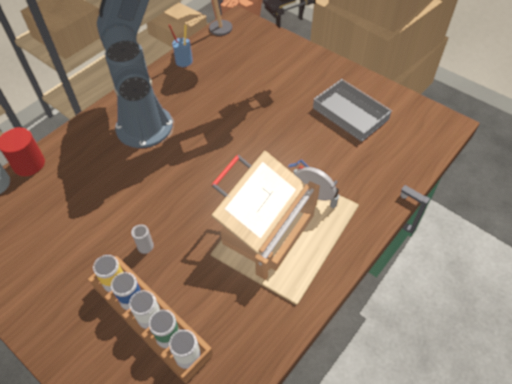

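View pics/top0.png

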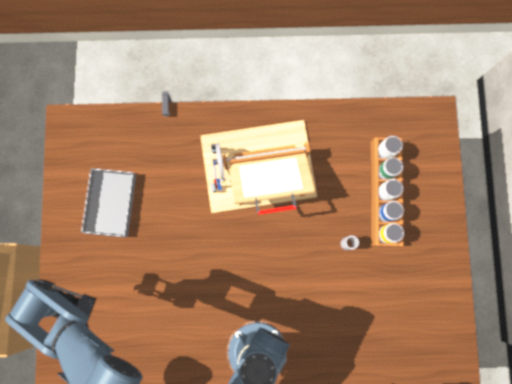

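The scene view shows the red handle at about (227,171) and the ratchet at (320,185). In the top view the handle is at (277,210), the foot's corners are near (201,136), (304,122), (315,193) and (210,211), the pipe is at (349,243), the rack at (388,190) and the tray at (109,203).

```bash
cat > h.py <<'E'
import numpy as np, cv2
from scipy.spatial.transform import Rotation as R
def ray(c,p):
    d=np.array([(p[0]-c["cx"])/c["fx"],(p[1]-c["cy"])/c["fy"],1.]); d=R.from_quat(c["attitude"]).apply(d)
    return np.array(c["xyz"]),d/np.linalg.norm(d)
def plane(c,p,z):
    o,d=ray(c,p); return o+d*(z-o[2])/d[2]
def tri(c1,p1,c2,p2):
    o1,d1=ray(c1,p1);o2,d2=ray(c2,p2)
    s=np.linalg.lstsq(np.c_[d1,-d2],o2-o1,rcond=None)[0]
    a,b=o1+s[0]*d1,o2+s[1]*d2; return (a+b)/2,np.linalg.norm(a-b)
def redbar(c,box):
    x0,x1,y0,y1=box; im=c["img"][y0:y1,x0:x1].astype(int)
    m=((im[...,0]>130)&(im[...,1]<75)&(im[...,2]<75)).astype(np.uint8)
    n,l,s,_=cv2.connectedComponentsWithStats(m)
    k=1+np.argmax(s[1:,4]); ys,xs=np.nonzero(l==k); P=np.c_[xs+x0,ys+y0].astype(float)
    m0=P.mean(0); u=np.linalg.svd(P-m0)[2][0] if 0 else np.linalg.eigh(np.cov(P.T))[1][:,1]
    t=(P-m0)@u; return m0+u*(t.max()+t.min())/2, m0+u*t.min(), m0+u*t.max(), len(P)
E
python3 - <<'E'
from h import *
S=dict(np.load("scene0.npz"));T=dict(np.load("top0.npz"))
a=redbar(S,(200,260,140,205));b=redbar(T,(240,320,195,225));print(a,b)
print(tri(S,a[0],T,b[0]))
for i,j in((1,1),(2,2),(1,2),(2,1)):print(i,j,tri(S,a[i],T,b[j]))
im=T["img"][100:230,185:330].astype(int)
m=((im[...,0]>170)&(im[...,1]>140)).astype(np.uint8)
n,l,s,_=cv2.connectedComponentsWithStats(cv2.morphologyEx(m,cv2.MORPH_CLOSE,np.ones((5,5))));k=1+np.argmax(s[1:,4])
ct=max(cv2.findContours((l==k).astype(np.uint8),0,2)[0],key=cv2.contourArea)
h=cv2.approxPolyDP(cv2.convexHull(ct),4,True)[:,0]+[185,100]
for p in h: print(p,plane(T,p,.012).round(4))
for n_,p in dict(pipe=(349,243),rack=(388,240)).items():print(n_,plane(T,p,.09))
v=cv2.resize(T["img"][95:235,180:330],None,fx=4.5,fy=4.2,interpolation=2)[:,:,::-1]
cv2.imwrite("pics/t1.png",v)
E
```

```text
Traceback (most recent call last):
  File "h.py", line 16, in redbar
    k=1+np.argmax(s[1:,4]); ys,xs=np.nonzero(l==k); P=np.c_[xs+x0,ys+y0].astype(float)
        ~~~~~~~~~^^^^^^^^^
ValueError: attempt to get argmax of an empty sequence
```

```bash
sed -i 's/m=((im\[...,0\]>130).*/m=((im[...,0]>110)\&(im[...,0]>2.2*im[...,1])\&(im[...,0]>2.2*im[...,2])).astype(np.uint8)/; s/np.linalg.svd(P-m0)\[2\]\[0\] if 0 else //' h.py
cat > a.py <<'E'
from h import *
S=dict(np.load("scene0.npz"));T=dict(np.load("top0.npz"))
print(S["img"][171,227],T["img"][210,277],S["img"][165,245])
a=redbar(S,(200,260,140,205));b=redbar(T,(240,320,195,225));print(a,b)
print(tri(S,a[0],T,b[0]))
for i,j in((1,1),(2,2),(1,2),(2,1)):print(i,j,tri(S,a[i],T,b[j]))
im=T["img"][100:230,185:330].astype(int)
m=((im[...,0]>170)&(im[...,1]>140)).astype(np.uint8)
n,l,s,_=cv2.connectedComponentsWithStats(cv2.morphologyEx(m,cv2.MORPH_CLOSE,np.ones((5,5))));k=1+np.argmax(s[1:,4])
ct=max(cv2.findContours((l==k).astype(np.uint8),0,2)[0],key=cv2.contourArea)
h=cv2.approxPolyDP(cv2.convexHull(ct),4,True)[:,0]+[185,100]
for p in h: print(p,plane(T,p,.012).round(4))
for n_,p in dict(pipe=(349,243),rack=(388,240)).items():print(n_,plane(T,p,.09))
v=cv2.resize(T["img"][95:235,180:330],None,fx=4.2,fy=4.2,interpolation=2)[:,:,::-1]
cv2.imwrite("pics/t1.png",v)
E
python3 a.py
```

```text
[207 101  87] [254  64  49] [126 105  92]
(array([218.13249065, 180.11713965]), array([220.00242931, 178.00214784]), array([216.26255199, 182.23213145]), 7) (array([276.81515517, 209.34721781]), array([295.88603595, 206.28926481]), array([257.74427439, 212.40517081]), 184)
(array([ 0.48629258, -0.08843459,  0.16520412]), np.float64(0.023334434366195665))
1 1 (array([ 0.50423393, -0.12996045,  0.22560097]), np.float64(0.026212237109975188))
2 2 (array([ 0.46781264, -0.04491104,  0.10545747]), np.float64(0.07668008878044717))
1 2 (array([ 0.47021804, -0.03886209,  0.11997078]), np.float64(0.06251664258067718))
2 1 (array([ 0.50189233, -0.13576524,  0.21103371]), np.float64(0.014068139354659956))
[304 120] [ 0.8549 -0.2023  0.012 ]
[314 194] [ 0.5663 -0.229   0.012 ]
[210 212] [0.5072 0.1629 0.012 ]
[201 134] [0.8085 0.1943 0.012 ]
pipe [ 0.37636961 -0.335923    0.09      ]
rack [ 0.38378783 -0.47500229  0.09      ]
```

```bash
sed -i 's/>110)/>140)/; s/2\.2\*/1.7*/g' h.py; python3 a.py | head -8
```

```text
[207 101  87] [254  64  49] [126 105  92]
(array([225.37185694, 170.18110553]), array([237.40249835, 156.20748638]), array([213.34121552, 184.15472468]), 177) (array([276.38008951, 209.68217021]), array([295.97208135, 206.80958543]), array([256.78809766, 212.55475498]), 242)
(array([ 0.4894772 , -0.07542318,  0.19895999]), np.float64(0.0021448126644122234))
1 1 (array([ 0.51383062, -0.10393211,  0.30079535]), np.float64(0.08235721579181782))
2 2 (array([ 0.46471305, -0.04691198,  0.09788529]), np.float64(0.08934869430859702))
1 2 (array([ 0.4808049 , -0.01026687,  0.19638169]), np.float64(0.00018470192430562477))
2 1 (array([ 0.49845838, -0.13953775,  0.20380426]), np.float64(0.006370051188413322))
[304 120] [ 0.8549 -0.2023  0.012 ]
```

View pics/t1.png

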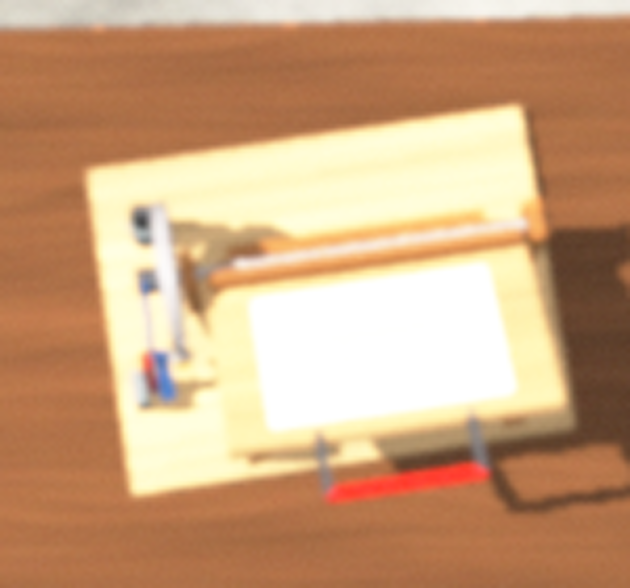

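The crop shows the red bar from (328,493) to (488,470), the arms, the free gap behind the bar, and the pawl and guide on the left at (150,370). Triangulation puts the handle middle at (0.4895, -0.0754, 0.199). That is 0.238 m from the hinge at a tilt of about 24.6°, so the board is resting in notch 2, and the foot's yaw is about 0.113 rad.

```bash
echo '[0,0,-0.005,0.1228,0,0,-0.005,0.1228,0,0,-0.005,0.1228,0,0,-0.005,0.1228,0,0,-0.005,0.1228,0,0,-0.005,0.1228,0,0,-0.005,0.1228,0,0,-0.005,0.1228,0,0,-0.005,0.1228]' | python3 -m creep 0.034 25
echo '[-0.0344,0.0099,0,0,-0.0344,0.0099,0,0,-0.0344,0.0099,0,0,-0.0344,0.0099,0,0,-0.0344,0.0099,0,0,-0.0344,0.0099,0,0,-0.0344,0.0099,0,0,-0.0344,0.0099,0,0,-0.0344,0.0099,0,0,-0.0344,0.0099,0,0,-0.0344,0.0099,0,0,-0.0344,0.0099,0,0,-0.0344,0.0099,0,0,-0.0344,0.0099,0,0,-0.0344,0.0099,0,0,-0.0344,0.0099,0,0,-0.0344,0.0099,0,0,-0.0344,0.0099,0,0,-0.0344,0.0099,0,0,-0.0344,0.0099,0,0]' | python3 -m creep
echo '[0,0,0,0,0,0,0,0]' | python3 -m creep
python3 - <<'E'
from rig import robot
from h import *
o=robot.get_obs();print(o['q'],o['tool_rot'])
c=robot.camera("wrist");np.savez("w0.npz",**c);cv2.imwrite("pics/w0.png",c["img"][:,:,::-1])
try:
    b=redbar(c,(0,512,0,384));print(b)
    for p in b[:3]:print(plane(c,p,.199))
except Exception as e:print(e)
E
```

```text
time: 0.85
position: [0.2157, 0.5861, 0.2672]
tool_rot: [0.668, 0.744, -0.001, 0.0]
ft_force: [0.5, 0.8, -0.1]
grip_width: 0.0376
grip_force: 0.0
time: 2.52
position: [0.4901, -0.0766, 0.2673]
tool_rot: [0.666, 0.746, -0.0, -0.0]
ft_force: [-0.3, -0.2, -0.3]
grip_width: 0.034
grip_force: 0.0
time: 2.68
position: [0.4904, -0.0765, 0.267]
tool_rot: [0.667, 0.745, -0.0, -0.0]
ft_force: [-0.6, -0.1, 0.4]
grip_width: 0.034
grip_force: 0.0
[-3.80414334e-01  2.98238131e-01  1.69207353e+00  1.78790335e-04
  1.15210749e+00 -4.89739967e-01] [ 6.67444447e-01  7.44659474e-01 -6.51270789e-05 -4.16171736e-04]
(array([259.51053549, 180.98666555]), array([257.75905795, 113.92793737]), array([261.26201304, 248.04539372]), 2134)
[ 0.48935348 -0.05818162  0.199     ]
[ 0.48303296 -0.01206785  0.199     ]
[ 0.49635804 -0.10928608  0.199     ]
```

View pics/w0.png

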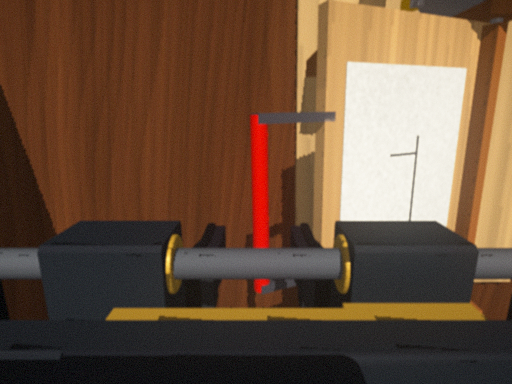

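The wrist view shows the bar at column 260, running straight between the fingers (214 and 303). The panel edge is at column 320, clear of the right finger. So I can descend and grip.

```bash
echo '[0,0.0004,0.0145,-0.015,0,0.0004,0.0145,0,0,0.0004,0.0145,0,0,0,0.0145,0,0,0,0.0145,0,0,0,0.0145,0,0,0,0,0]' | python3 -m creep
echo '[0,0,0,0,0,0,0,0,0,0,0,0,0,0,0,0,0,0,0,0]' | python3 -m creep 0.0 30
```

```text
time: 3.32
position: [0.4884, -0.0722, 0.1782]
tool_rot: [0.66, 0.751, -0.001, -0.003]
ft_force: [-0.4, 0.7, 0.6]
grip_width: 0.0341
grip_force: 0.0
time: 3.73
position: [0.4919, -0.0747, 0.1814]
tool_rot: [0.661, 0.751, 0.001, 0.001]
ft_force: [0.8, 0.4, 0.8]
grip_width: 0.011
grip_force: 30.0
```

```bash
echo '[0,0.0035,-0.0067,0,0,0.0035,-0.0067,0,0,0.0035,-0.0067,0]' | python3 -m creep
echo '[0,0,0,0,0,0,0,0]' | python3 -m creep
echo '[0,0.0045,-0.007,0,0,0.0045,-0.007,0,0,0.0045,-0.007,0,0,0,0,0]' | python3 -m creep
```

```text
time: 3.98
position: [0.5017, -0.0734, 0.2007]
tool_rot: [0.661, 0.751, -0.0, -0.001]
ft_force: [2.0, -0.5, -5.4]
grip_width: 0.0109
grip_force: 30.0
time: 4.15
position: [0.5019, -0.0734, 0.2011]
tool_rot: [0.66, 0.751, 0.0, 0.0]
ft_force: [1.4, -1.6, -5.1]
grip_width: 0.0108
grip_force: 30.0
time: 4.48
position: [0.5162, -0.0715, 0.2235]
tool_rot: [0.66, 0.751, 0.001, 0.001]
ft_force: [-0.6, -0.1, -3.2]
grip_width: 0.011
grip_force: 30.0
```

```bash
echo '[0,0.0053,-0.0065,0,0,0.0053,-0.0065,0,0,0.0053,-0.0065,0,0,0,0,0]' | python3 -m creep
echo '[0,0.0058,-0.006,0,0,0.0058,-0.006,0,0,0,0,0]' | python3 -m creep
echo '[0,0.003,-0.0028,0,0,0.003,-0.0028,0,0,0.0031,-0.0028,0,0,0,0,0,0,0,0,0]' | python3 -m creep
```

```text
time: 4.82
position: [0.5319, -0.0695, 0.2432]
tool_rot: [0.66, 0.751, 0.0, 0.001]
ft_force: [-3.8, -0.9, -0.4]
grip_width: 0.0112
grip_force: 30.0
time: 5.07
position: [0.5428, -0.0681, 0.2547]
tool_rot: [0.66, 0.751, 0.0, 0.0]
ft_force: [-4.4, -1.9, 0.9]
grip_width: 0.011
grip_force: 30.0
time: 5.48
position: [0.5503, -0.0671, 0.2619]
tool_rot: [0.66, 0.751, -0.001, -0.001]
ft_force: [-5.6, -2.8, 0.5]
grip_width: 0.011
grip_force: 30.0
```

```bash
cat > s.py <<'E'
from rig import robot
import numpy as np
o=robot.get_obs();f=np.array(o['ft_force']);p=np.array(o['position'])
s=(p[2]+.0187-.1)/.24;c=np.sqrt(1-s*s);ex=np.array([.992,.125,0]);fx=f@ex
print("tilt %.1f pull %.1f radial %.1f fy %.1f t %.2f x %.4f z %.4f"%(np.degrees(np.arcsin(s)),-(fx*s+f[2]*c),-fx*c+f[2]*s,f@[-.125,.992,0],o['time'],p@ex,p[2]),np.round(o['moment'],2))
E
echo '[0,0.0025,-0.0034,0,0,0.003,-0.0027,0,0,0,0,0,0,0,0,0]' | python3 -m creep >/dev/null; python3 s.py
echo '[0,0.0016,-0.0013,0,0,0.0016,-0.0013,0,0,0,0,0,0,0,0,0]' | python3 -m creep>/dev/null; python3 s.py
```

```text
tilt 51.1 pull 3.6 radial 0.7 fy -0.9 t 5.82 x 0.5445 z 0.2681 [-0.5   0.64  0.04]
tilt 52.1 pull 3.7 radial 2.9 fy -1.6 t 6.15 x 0.5475 z 0.2706 [-0.45  0.79 -0.03]
```

```bash
echo '[0,0.0014,-0.0015,0,0,0.0016,-0.0012,0,0,0,0,0,0,0,0,0]' | python3 -m creep >/dev/null; python3 s.py
echo '[0,0.0016,-0.0012,0,0,0.0016,-0.0012,0,0,0,0,0,0,0,0,0]' | python3 -m creep>/dev/null; python3 s.py
```

```text
tilt 53.1 pull 3.4 radial -0.1 fy -2.4 t 6.48 x 0.5507 z 0.2732 [-0.42  0.61 -0.01]
tilt 54.0 pull 4.0 radial 1.2 fy -2.3 t 6.82 x 0.5536 z 0.2754 [-0.49  0.76 -0.03]
```

```bash
echo '[0,0.0016,-0.0013,0,0,0.0016,-0.0011,0,0,0,0,0,0,0,0,0]' | python3 -m creep >/dev/null; python3 s.py
echo '[0,0.0016,-0.0012,0,0,0,0,0,0,0,0,0]' | python3 -m creep>/dev/null; python3 s.py
echo '[0,0.0016,-0.0012,0,0,0,0,0,0,0,0,0]' | python3 -m creep>/dev/null; python3 s.py
```

```text
tilt 54.8 pull 6.1 radial 0.1 fy -2.9 t 7.15 x 0.5562 z 0.2775 [-0.61  0.88  0.01]
tilt 55.2 pull 6.4 radial -1.3 fy -3.5 t 7.40 x 0.5573 z 0.2783 [-0.74  0.96 -0.04]
tilt 55.6 pull 8.2 radial -0.2 fy -3.6 t 7.65 x 0.5585 z 0.2793 [-0.73  1.02 -0.  ]
```

```bash
echo '[0,0.0017,-0.0012,0,0,0,0,0,0,0,0,0]' | python3 -m creep >/dev/null; python3 s.py
echo '[0,0.0017,-0.0012,0,0,0,0,0,0,0,0,0]' | python3 -m creep>/dev/null; python3 s.py
echo '[0,0.0017,-0.0011,0,0,0,0,0,0,0,0,0]' | python3 -m creep>/dev/null; python3 s.py
python3 - <<'E'
from rig import robot
from h import *
c=robot.camera("scene");np.savez("s1.npz",**c)
a=dict(np.load("scene0.npz"))["img"]
f=lambda i:cv2.resize(i[145:215,275:350],None,fx=5,fy=5,interpolation=2)
cv2.imwrite("pics/s1.png",np.hstack([f(a),f(c["img"])])[:,:,::-1])
E
```

```text
tilt 55.9 pull 9.3 radial -1.9 fy -4.0 t 7.90 x 0.5597 z 0.2801 [-0.76  1.17  0.  ]
tilt 56.3 pull 9.1 radial -1.1 fy -4.3 t 8.15 x 0.5609 z 0.2810 [-0.86  1.22  0.01]
tilt 56.6 pull 11.2 radial -1.2 fy -3.7 t 8.40 x 0.5620 z 0.2818 [-0.85  1.4   0.02]
```

View pics/s1.png

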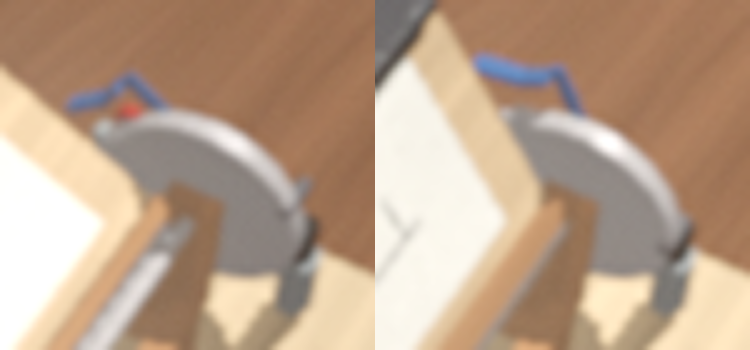

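The scene crops show the pawl red at (130,110) before; in the new view the board hides it. I'll check the top view for the pawl.

```bash
cat > v.py <<'E'
from rig import robot
from h import *
import sys
c=robot.camera("top");a=dict(np.load("top0.npz"))["img"]
f=lambda i:cv2.resize(i[135:205,195:260],None,fx=6,fy=6,interpolation=2)
cv2.imwrite(f"pics/{sys.argv[1]}.png",np.hstack([f(a),f(c["img"])])[:,:,::-1])
for i in(a,c["img"]):
    j=i[165:205,195:235].astype(int);m=(j[...,0]>1.7*j[...,1])&(j[...,0]>1.7*j[...,2])&(j[...,0]>100);y,x=np.nonzero(m);print(len(x),x.mean()+195 if len(x) else 0,y.mean()+165 if len(x) else 0)
E
python3 v.py p1; python3 s.py
```

```text
4 215.0 181.5
6 215.5 188.0
tilt 56.6 pull 10.3 radial -1.3 fy -3.6 t 8.50 x 0.5620 z 0.2817 [-0.9   1.36  0.04]
```

View pics/p1.png

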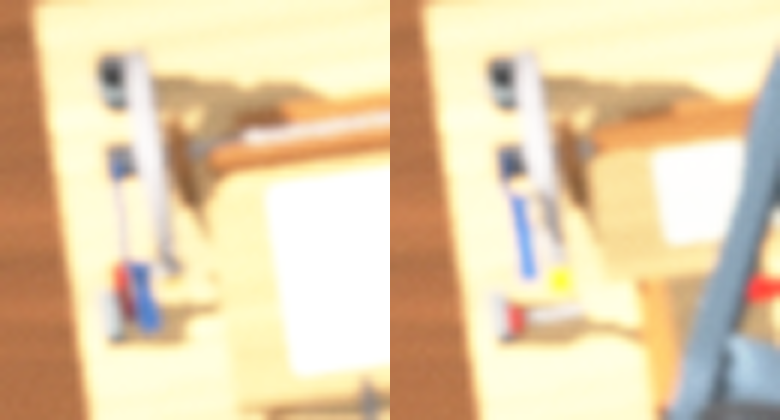

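Red has moved from (215,181.5) to (215.5,188), i.e. towards the handle side, so the pawl looks out. I'll go a little further to be sure, staying well below 18 N.

```bash
echo '[0,0.0017,-0.0011,0,0,0,0,0,0,0,0,0]' | python3 -m creep >/dev/null; python3 s.py
echo '[0,0.0017,-0.0011,0,0,0,0,0,0,0,0,0]' | python3 -m creep>/dev/null; python3 s.py; python3 v.py p2
```

```text
tilt 57.0 pull 11.2 radial -1.3 fy -3.1 t 8.75 x 0.5632 z 0.2826 [-0.94  1.46  0.04]
tilt 57.4 pull 12.5 radial -0.6 fy -4.4 t 9.00 x 0.5643 z 0.2834 [-1.03  1.68  0.01]
4 215.0 181.5
6 215.5 188.0
```

```bash
echo '[0,-0.0038,0.0026,0,0,-0.0038,0.0026,0,0,-0.0038,0.0026,0,0,-0.0037,0.0027,0,0,0,0,0]' | python3 -m creep >/dev/null; python3 s.py
echo '[0,-0.0033,0.0026,0,0,-0.0033,0.0026,0,0,-0.0032,0.0026,0,0,-0.0032,0.0027,0,0,0,0,0]' | python3 -m creep>/dev/null; python3 s.py
echo '[0,-0.0031,0.0028,0,0,0,0,0]' | python3 -m creep>/dev/null; python3 s.py
echo '[0,-0.0031,0.0028,0,0,0,0,0]' | python3 -m creep>/dev/null; python3 s.py
```

```text
tilt 54.0 pull 3.0 radial 1.4 fy -2.4 t 9.47 x 0.5531 z 0.2754 [-0.45  0.57  0.01]
tilt 49.6 pull 2.3 radial 3.2 fy -1.1 t 9.88 x 0.5394 z 0.2642 [-0.37  0.34  0.06]
tilt 48.6 pull 1.8 radial 3.4 fy -1.6 t 10.05 x 0.5364 z 0.2614 [-0.4   0.42  0.07]
tilt 47.6 pull 2.6 radial 3.8 fy -1.8 t 10.22 x 0.5334 z 0.2585 [-0.36  0.35  0.06]
```

```bash
echo '[0,-0.003,0.0024,0,0,-0.003,0.0024,0,0,-0.0028,0.0025,0,0,-0.0028,0.0026,0]' | python3 -m creep >/dev/null; python3 s.py
echo '[0,-0.0028,0.0031,0,0,-0.0028,0.0031,0,0,-0.0028,0.0031,0,0,-0.0028,0.0031,0]' | python3 -m creep>/dev/null; python3 s.py
echo '[0,-0.0026,0.0033,0,0,-0.0026,0.0033,0,0,-0.0026,0.0033,0,0,-0.0026,0.0033,0,0,-0.0025,0.0033,0,0,0,0,0]' | python3 -m creep>/dev/null; python3 s.py
```

```text
tilt 44.3 pull 1.3 radial -3.4 fy -0.1 t 10.55 x 0.5232 z 0.2488 [-0.03 -0.32 -0.05]
tilt 40.3 pull 2.4 radial -5.8 fy -0.4 t 10.88 x 0.5117 z 0.2365 [ 0.01 -0.74 -0.05]
tilt 35.2 pull 3.0 radial -9.3 fy -0.5 t 11.38 x 0.4984 z 0.2195 [ 0.05 -1.04 -0.03]
```

```bash
echo '[0,-0.0013,0.0043,0,0,-0.0018,0.004,0,0,-0.0023,0.0037,0,0,-0.0023,0.0037,0,0,-0.0023,0.0037,0]' | python3 -m creep >/dev/null; python3 s.py
echo '[0,-0.0019,0.0037,0,0,-0.0019,0.0037,0,0,-0.0019,0.0037,0,0,-0.0019,0.0037,0,0,-0.0019,0.0037,0,0,0,0,0]' | python3 -m creep>/dev/null; python3 s.py
```

```text
tilt 29.8 pull 1.0 radial 2.7 fy -0.9 t 11.80 x 0.4869 z 0.2005 [-0.29  0.26  0.05]
tilt 24.7 pull 3.6 radial 3.7 fy -2.9 t 12.30 x 0.4775 z 0.1815 [-0.47  0.61 -0.03]
```

```bash
echo '[0,-0.002,0.0034,0,0,-0.0015,0.0036,0,0,-0.0015,0.0036,0,0,-0.0015,0.0036,0,0,-0.0015,0.0036,0]' | python3 -m creep >/dev/null; python3 s.py
echo '[0,-0.0011,0.0036,0,0,-0.0011,0.0036,0,0,-0.0011,0.0036,0,0,-0.0011,0.0036,0,0,0,0,0]' | python3 -m creep>/dev/null; python3 s.py
echo '[0,-0.0008,0.0036,0,0,0,0,0]' | python3 -m creep>/dev/null; python3 s.py
echo '[0,-0.0007,0.003,0,0,0,0,0]' | python3 -m creep>/dev/null; python3 s.py
```

```text
tilt 20.2 pull 1.0 radial 4.2 fy -0.2 t 12.72 x 0.4707 z 0.1643 [-0.26  0.45  0.05]
tilt 16.5 pull 3.2 radial 3.1 fy -1.4 t 13.13 x 0.4659 z 0.1494 [-0.35  0.57  0.04]
tilt 15.7 pull 3.5 radial 4.4 fy -1.9 t 13.30 x 0.4649 z 0.1461 [-0.41  0.66  0.05]
tilt 14.9 pull 3.5 radial 4.0 fy -1.2 t 13.47 x 0.4642 z 0.1432 [-0.5   0.7   0.04]
```

```bash
echo '[0,-0.0012,0.0032,0,0,-0.0007,0.0032,0,0,0,0,0]' | python3 -m creep >/dev/null; python3 s.py
echo '[0,-0.0007,0.0032,0,0,-0.0007,0.0032,0,0,-0.0007,0.0032,0,0,0,0,0]' | python3 -m creep>/dev/null; python3 s.py
echo '[0,-0.0005,0.0036,0,0,-0.0005,0.0036,0,0,-0.0005,0.0036,0,0,-0.0005,0.0036,0,0,-0.0005,0.0036,0,0,-0.0005,0.0036,0]' | python3 -m creep>/dev/null; python3 s.py
echo '[0,-0.0002,0.0034,0,0,-0.0002,0.0034,0,0,-0.0002,0.0034,0,0,-0.0002,0.0034,0,0,0,0,0]' | python3 -m creep>/dev/null; python3 s.py
```

```text
tilt 13.4 pull 2.9 radial 3.5 fy -1.3 t 13.72 x 0.4626 z 0.1368 [-0.43  0.56  0.02]
tilt 11.0 pull 3.3 radial 5.0 fy -0.9 t 14.05 x 0.4606 z 0.1273 [-0.4   0.59  0.06]
tilt 5.9 pull 3.4 radial 5.6 fy -1.6 t 14.55 x 0.4575 z 0.1061 [-0.41  0.72 -0.02]
tilt 2.5 pull 4.2 radial 5.8 fy -1.9 t 14.97 x 0.4565 z 0.0920 [-0.51  0.72 -0.01]
```

```bash
echo '[0,-0.0006,0.003,0,0,-0.0002,0.003,0,0,0,0,0]' | python3 -m creep >/dev/null; python3 s.py
echo '[0,0,0.002,0,0,0,0,0]' | python3 -m creep>/dev/null; python3 s.py
echo '[0,0,0.0015,0,0,0,0,0]' | python3 -m creep>/dev/null; python3 s.py
echo '[0,0,0.001,0,0,0,0,0]' | python3 -m creep>/dev/null; python3 s.py
```

```text
tilt 1.2 pull 3.2 radial 5.4 fy -0.9 t 15.22 x 0.4563 z 0.0862 [-0.3   0.59 -0.01]
tilt 0.7 pull 2.6 radial 5.0 fy -0.8 t 15.38 x 0.4562 z 0.0844 [-0.27  0.56  0.02]
tilt 0.4 pull 3.3 radial 5.8 fy -1.6 t 15.55 x 0.4562 z 0.0830 [-0.28  0.65 -0.05]
tilt 0.2 pull 2.7 radial 4.4 fy -1.4 t 15.72 x 0.4562 z 0.0821 [-0.29  0.61 -0.  ]
```

```bash
echo '[0,0,0.001,0,0,0,0,0,0,0,0,0]' | python3 -m creep>/dev/null; python3 s.py
echo '[0,0,0.001,0,0,0,0,0,0,0,0,0]' | python3 -m creep>/dev/null; python3 s.py
echo '[0,0,0.001,0,0,0,0,0,0,0,0,0]' | python3 -m creep>/dev/null; python3 s.py;python3 v.py p3
```

```text
tilt -0.1 pull 2.6 radial 5.1 fy -1.8 t 15.97 x 0.4562 z 0.0811 [-0.33  0.62  0.05]
tilt -0.2 pull 1.6 radial 4.3 fy 0.2 t 16.22 x 0.4562 z 0.0803 [-0.26  0.74  0.05]
tilt -0.3 pull -6.3 radial 7.1 fy -0.2 t 16.47 x 0.4562 z 0.0802 [-0.22  1.01  0.05]
4 215.0 181.5
3 214.66666666666666 182.33333333333334
```

Flat is reached at TCP z = 0.0802, and the pawl's red is back at (214.7,182.3), so it is in. Now I'll raise it to between the notch 1 and notch 2 drop-in tilts.

```bash
echo '[0,-0.0006,-0.004,0,0,0.0001,-0.0045,0,0,0.0002,-0.0045,0,0,0.0003,-0.0045,0,0,0.0003,-0.0045,0,0,0.0003,-0.0045,0]' | python3 -m creep>/dev/null; python3 s.py
echo '[0,0.0007,-0.0042,0,0,0.0007,-0.0042,0,0,0.0007,-0.0042,0,0,0.0007,-0.0041,0,0,0.0007,-0.0041,0,0,0.0007,-0.0041,0]' | python3 -m creep>/dev/null; python3 s.py
echo '[0,0.0011,-0.0044,0,0,0.0011,-0.0044,0,0,0.0011,-0.0044,0,0,0.0011,-0.0044,0,0,0.0011,-0.0044,0,0,0.0011,-0.0044,0,0,0,0,0]' | python3 -m creep>/dev/null; python3 s.py
python3 v.py p4
```

```text
tilt 5.9 pull 6.5 radial -0.1 fy 0.8 t 17.02 x 0.4575 z 0.1060 [ 0.16  0.32 -0.06]
tilt 11.9 pull 5.7 radial -1.4 fy 2.2 t 17.52 x 0.4614 z 0.1309 [ 0.21  0.31 -0.01]
tilt 18.6 pull 4.4 radial -1.5 fy 3.3 t 18.10 x 0.4686 z 0.1579 [ 0.5   0.22 -0.05]
4 215.0 181.5
4 215.0 182.5
```

```bash
echo '[0,-0.0009,0.003,0,0,-0.0009,0.003,0,0,-0.0008,0.003,0,0,0,0,0]' | python3 -m creep>/dev/null; python3 s.py
echo '[0,-0.0006,0.002,0,0,0,0,0]' | python3 -m creep>/dev/null; python3 s.py
echo '[0,-0.0004,0.0015,0,0,0,0,0]' | python3 -m creep>/dev/null; python3 s.py
echo '[0,-0.0003,0.001,0,0,0,0,0,0,0,0,0]' | python3 -m creep>/dev/null; python3 s.py
```

```text
tilt 15.9 pull 4.4 radial -2.6 fy 4.3 t 18.48 x 0.4652 z 0.1471 [ 0.59 -0.1   0.05]
tilt 15.5 pull 3.0 radial -2.6 fy 4.7 t 18.65 x 0.4648 z 0.1455 [ 0.71 -0.12 -0.02]
tilt 15.2 pull 3.7 radial -3.1 fy 4.9 t 18.82 x 0.4644 z 0.1442 [ 0.68 -0.21 -0.  ]
tilt 15.0 pull 3.9 radial -3.0 fy 4.8 t 19.07 x 0.4642 z 0.1434 [ 0.73 -0.12 -0.02]
```

```bash
echo '[0,-0.0003,0.0015,0,0,0,0,0,0,0,0,0]' | python3 -m creep>/dev/null; python3 s.py
echo '[0,-0.0003,0.001,0,0,0,0,0,0,0,0,0]' | python3 -m creep>/dev/null; python3 s.py
echo '[0,-0.0003,0.001,0,0,0,0,0,0,0,0,0]' | python3 -m creep>/dev/null; python3 s.py
```

```text
tilt 14.6 pull 1.8 radial -1.5 fy 4.9 t 19.32 x 0.4638 z 0.1420 [ 0.79 -0.16 -0.06]
tilt 14.5 pull 1.6 radial -0.7 fy 5.8 t 19.57 x 0.4636 z 0.1412 [ 0.8  -0.13 -0.  ]
tilt 14.2 pull -0.5 radial -1.1 fy 5.2 t 19.82 x 0.4634 z 0.1404 [ 0.87 -0.16 -0.06]
```

```bash
echo '[0,-0.0001,0.0006,0,0,0,0,0,0,0,0,0]' | python3 -m creep>/dev/null; python3 s.py
echo '[0,-0.0001,0.0004,0,0,0,0,0,0,0,0,0]' | python3 -m creep>/dev/null; python3 s.py
```

```text
tilt 14.1 pull -0.2 radial -0.7 fy 5.8 t 20.07 x 0.4633 z 0.1399 [ 0.83 -0.09 -0.04]
tilt 14.1 pull -0.1 radial -1.3 fy 6.6 t 20.32 x 0.4632 z 0.1396 [ 0.81 -0.09 -0.05]
```

```bash
echo '[0,-0.0002,0.0006,0,0,0,0,0,0,0,0,0]' | python3 -m creep>/dev/null; python3 s.py
echo '[0,-0.0002,0.0006,0,0,0,0,0,0,0,0,0]' | python3 -m creep>/dev/null; python3 s.py
python3 v.py p5
```

```text
tilt 13.9 pull -1.9 radial -0.7 fy 5.4 t 20.57 x 0.4631 z 0.1390 [ 0.88 -0.03 -0.01]
tilt 13.8 pull -1.3 radial 0.9 fy 5.7 t 20.82 x 0.4630 z 0.1386 [ 0.91 -0.09  0.01]
4 215.0 181.5
4 215.25 182.75
```

View pics/p5.png

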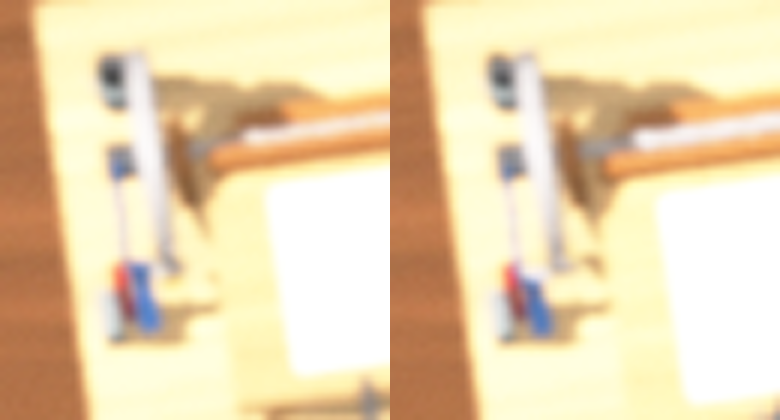

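The pawl leans in, same pose as at the start, and the weight is carried by the notch (pull -1.5 N against +3.5 N lifting). Tilt is about 14°, as expected for notch 1. Releasing.

```bash
echo '[0,0,0,0,0,0,0,0,0,0,0,0,0,0,0,0]' | python3 -m creep 0.034; python3 s.py
echo '[0,0,-0.008,0,0,0,-0.012,0,0,0,-0.016,0,0,0,-0.016,0,0,0,-0.016,0,0,0,-0.016,0,0,0,-0.016,0,0,0,-0.016,0,0,0,-0.016,0,0,0,-0.016,0,0,0,0,0,0,0,0,0]' | python3 -m creep
python3 - <<'E'
from rig import robot
from h import *
T=robot.camera("top");S=robot.camera("scene");T0=dict(np.load("top0.npz"));W=robot.camera("wrist")
b=redbar(T,(240,320,195,230));print(b);a=redbar(S,(190,265,140,215));print(a,tri(S,a[0],T,b[0]))
d=np.abs(T["img"].astype(int)-T0["img"]).sum(2)>120
for n,(x0,x1,y0,y1) in dict(tray=(80,140,165,240),rack=(365,410,130,250),pipe=(335,362,230,255)).items():print(n,d[y0:y1,x0:x1].sum())
cv2.imwrite("pics/end.png",np.hstack([cv2.resize(T["img"],(400,300)),cv2.resize(S["img"],(400,300))])[:,:,::-1])
E
```

```text
time: 21.2
position: [0.4765, -0.0777, 0.1381]
tool_rot: [0.66, 0.751, -0.0, 0.001]
ft_force: [0.2, -0.3, 0.9]
grip_width: 0.0289
grip_force: 0.0
tilt 13.7 pull -1.0 radial 0.1 fy -0.3 t 21.20 x 0.4630 z 0.1381 [-0.11  0.13 -0.03]
time: 22.2
position: [0.4762, -0.0771, 0.2866]
tool_rot: [0.661, 0.751, 0.0, 0.001]
ft_force: [0.6, 0.1, -0.2]
grip_width: 0.0339
grip_force: 0.0
(array([264.39180257, 217.15553334]), array([270.11264012, 215.35861079]), array([258.67096503, 218.9524559 ]), 65)
(array([222.18907   , 177.01484079]), array([233.24413021, 164.06183328]), array([211.13400978, 189.96784831]), 162) (array([ 0.46368333, -0.04748058,  0.12154991]), np.float64(0.026602822211786944))
tray 0
rack 1516
pipe 73
```

View pics/end.png

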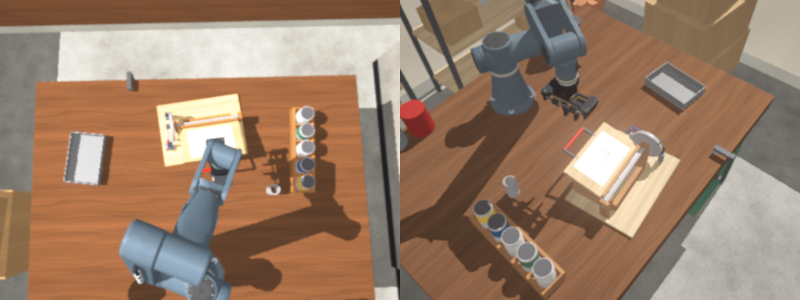

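The final view shows the bystanders unmoved; the difference on the rack is the arm's shadow. The gripper is clear above the handle. One check on the handle height, then I hand in.

```bash
python3 - <<'E'
from rig import robot
from h import *
S=robot.camera("scene");a=redbar(S,(190,265,140,215))
for z in(.10,.157,.2):print(z,plane(S,a[0],z).round(4))
print(robot.hand_in())
E
```

```text
0.1 [ 0.4432 -0.0465  0.1   ]
0.157 [ 0.4759 -0.0769  0.157 ]
0.2 [ 0.5006 -0.0999  0.2   ]
the job is handed in; nothing more can be done
None
```

The board was lifted past the top until the pawl was out, lowered flat so it reset, then raised and left resting in the first notch at about 14° with the gripper clear; the job is handed in at about 22 s, with no verdict returned.

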